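# Trip test of the office safety switch

## Robot

A 7-joint arm with a two-finger parallel gripper is mounted at the origin on the work surface. World frame = base frame: x ahead of the robot, y to its left, z up, the work surface at z = 0. Lengths are in m, angles in degrees, forces in N, time in s.
With the tool pointing down it reaches from about 0.35 to 0.775 m from the base axis. Payload 3.1 kg.
Tool frame: the origin (TCP) lies on the centre line of the jaws, within the pads' length; the fingertips stand 17 mm ahead of it and the grasp point (between the pads) lies 2 mm behind it (robot.tip_reach is the distance from the TCP to the fingertips, in m); z points along the fingers, y is the direction in which the jaws open and shut (so a half turn about z gives the same grasp; the last joint's range is limited). The gripper opens to 85 mm and grips with 20 to 120 N. Pads are 22 mm wide; open, the fingers measure 114 mm over their backs; the gripper's body (76 mm by 85 mm) begins 54 mm behind the grasp point. The pads swing forward as they close: fully open they stand 13 mm farther back than shut.
Start: joints at [67.798, 17.813, 0.802, 86.603, -0.252, 75.585, -1.558], TCP at [0.186, -0.517, 0.248] pointing down, gripper open.
Joint ranges: [-154.91, 154.91], [-16.99, 109.72], [-72.82, 74.43], [7.12, 147.25], [-82.49, 262.49], [11.32, 116.49], [-174.64, 174.64]. Speed limits (degrees/s): [159.86, 159.86, 180, 180, 180, 180, 180].

## Interface

Orientations are given as [roll, pitch, yaw] about the fixed x, y, z axes, in that order (R = Rz(yaw) Ry(pitch) Rx(roll)).
In Python, from station import robot, fingers, vision, workorder, recognise gives the robot as it stands. Calls block until the motion is done:
- robot.move_to(position, orientation): joint-space move of the TCP to a pose.
- robot.line_to(position, orientation=None, velocity=0.15, f_stop=None): straight line of the TCP; orientation=None keeps the orientation; velocity is the mean speed in m/s. With f_stop (N) it stops when the force on the tool has changed by that much, and returns True; else False.
- robot.move_j(angles): joint-space move.
- fingers.gripper_to(opening, force=None): opening from 0.0 (shut) to 1.0 (fully open); force is the grip in N (None keeps the last); returns when the fingers have stopped.
- robot.pause(seconds).
- robot.inverse_kinematics(position, orientation): joint angles nearest the present ones, or None.
- vision.grab_frame(name): name is "side" or "top" or "wrist"; returns the picture (480x640x3 uint8, red, green, blue); there is no depth.
- vision.calibration(name): a dict with "mtx" (3x3 intrinsics, pixels), "k1" (the pictures are not rectified: a ray, as slopes to the right and down, at radius r is drawn at 1 + k1 r^2 times it, then the intrinsics apply), "extrinsics" (4x4, takes a point from world to camera coordinates); the wrist camera has in their place "T_tool_cam" (4x4, takes a point from camera to tool coordinates, whose origin is the TCP and whose axes are the flange's). Camera axes: x right, y up, looking along -z (the intrinsics and any distortion apply to the point x, -y, -z); pixel columns grow to the right and rows downward; lengths in m; the calibration is good to about 2 mm. A picture is of the moment at which its call begins: read the wrist's pose just before it. calibration takes no time and is no camera call.
A pose or a line that the arm cannot do raises robot.PlanningError and nothing moves.
- workorder.close_job(): hands the job in, once; it reports no verdict.
Trained networks look in the newest picture that a camera, given by its name, has taken for a name from the list of things; names that differ only in an ending like _2 or _b are one class to them, and where a whole thing is asked for, a point or a joint stands for the part that bears it (a point fixed in the world has none). Each returns a list of dicts, best first, with "p" (0 to 1); they miss things now and then, are a little off and sometimes report something else, mostly with a low value. They report only what shows in the picture. A call takes as long as a camera call.
- recognise(label, camera): "rect" ([centre column, centre row, width, height] in pixels, round what is visible of it).
Readings, each from a call of its own:
- robot.current_time_s(): time.
- robot.current_joint_positions(): joint angles.
- robot.current_dq(): joint speeds.
- robot.current_joint_torque(): joint torques, N m.
- robot.current_tool_pos(): TCP position.
- robot.current_eef_rot(): TCP orientation.
- robot.current_contact_force(): force on the tool from outside, world axes, zero at the start.
- robot.current_torque(): the same for the moment, N m.
- robot.current_finger_gap(): opening from 0.0 (shut) to 1.0 (fully open).
Only numpy, scipy, OpenCV 4.12 (cv2) and the standard library are available. Lean on these libraries where they do the work, as an engineer would, in place of code of your own. Each camera call takes 0.05 s, during which the arm holds its last target. There are 200 camera calls.

## Task

Test the safety switch on the desk: press its blue test button so that the red-barred lever drops, then lift the lever back fully up. Then take the green marker from the organiser tray and set it down, without dropping it, upright and flat in the white-rimmed dish on the switch box to show that the test is done. Leave the other markers and everything else on the desk where they are.

Things in the scene. Friction and masses are not known exactly. Their poses are not given: they have to be found in the camera images.
- unit: grey safety-switch box lying on the desk, fixed, 220 (x) x 300 (y) x 70 mm high. Origin: centre of its underside; x points to its rear (sockets), y to its left, z up. On its flat top (z = 70 mm): red-barred lever at y = +85 mm, blue test button at (14, -20) mm, square white-rimmed dish at (-20, -105) mm
- trip_lever (a joint): angle of the lever (rad): 0 = fully up (on; it leans 0.2 back, past upright, against its stop and stays there), 1.15 = fully dropped towards the box's front (-x of the box), against its stop. It hinges about an axis along the box's y at (30, 85, 55) mm in the box's frame; it topples by its own weight to either side of about 0.2. Lifting it takes under 5 N
- lever_bar (a point): centre of the red round cross-bar at the lever's end, 85 mm from the hinge; bar 14 mm thick, 94 mm long along the box's y, on a 12 mm stem. In the box's frame about (47, 85, 138) mm when up and (-39, 85, 105) mm when dropped, clear all round; each half beside the stem is 41 mm long, room to pinch it from above. Shoving the dropped bar level can jam it
- test_button (a joint): travel of the test button (m): 0 = out, 0.006 = fully in; pressed straight down, it trips the lever at about 0.004 with about 3 N and springs back by itself. While held in it keeps the lever from going fully up
- button_top (a point): centre of the top of the blue test button, 28 mm across, 18 mm above the box's top when out, in a black collar 44 mm across and 12 mm high on a yellow patch
- dish (a point): centre of the floor of the square dish on the box (floor level with the box's top); 54 x 54 mm inside, white rim 8 mm high and 3 mm thick; axes as the box's
- organiser: white organiser tray fixed on the desk, 220 (x) x 80 (y) x 16 mm high, walls and floor 4 mm, three compartments in a row along its x, centres at about -72, 0 and +72 mm, each about 68 x 72 mm inside, one status marker in each. Origin: centre of its underside
- marker_green: green status marker: plastic disc 34 mm across and 10 mm high with an upright round knob 18 mm across on it, 44 mm high in all. Origin: centre of its underside, z up along the knob
- marker_yellow: yellow status marker: plastic disc 34 mm across and 10 mm high with an upright round knob 18 mm across on it, 44 mm high in all. Origin: centre of its underside, z up along the knob
- marker_red: red status marker: plastic disc 34 mm across and 10 mm high with an upright round knob 18 mm across on it, 44 mm high in all. Origin: centre of its underside, z up along the knob
- mug: blue ceramic mug, 80 mm wide, 95 mm high. Origin: centre of its underside. A bystander
- stapler: black and orange stapler, 130 x 36 x 56 mm. Origin: centre of its underside. A bystander
- tape_roll: roll of clear tape lying flat, 76 mm across, 19 mm high. Origin: centre of its underside. A bystander
- sticky_notes: yellow block of sticky notes, 76 x 76 x 30 mm. Origin: centre of its underside. A bystander
- glue_stick: white glue stick standing upright, 28 mm across, 95 mm high. Origin: centre of its underside. A bystander
- calculator: grey desk calculator, 150 x 90 x 16 mm. Origin: centre of its underside. A bystander

How it is judged:
By the outcome, as a careful person would: the job done as asked, in the order asked, and still so for the second after the job is handed in, with the robot touching nothing.
It also fails if it takes over 70 s, if anything falls off the work surface, if the arm or the gripper's body presses on something with over 40 N, if the wrist force passes 120 N, or if a joint passes its speed limit or range.

## Working session

There is one attempt and no reset: what is moved stays moved. The work goes in short steps, each a Python script; the robot and the scene stay as the last script left them, time stands still between calls to the robot, and variables do not carry over. Pictures are saved under pics/ and viewed, about 8 in all and at most 12, crops included, and the job is handed in when it is done.

```bash
mkdir -p pics; ls; python3 - <<'E'
from station import robot, fingers, vision, workorder, recognise
import cv2, numpy as np
for n in ("top","side"):
    im=vision.grab_frame(n); cv2.imwrite(f"pics/{n}0.png",im[:,:,::-1])
    c=vision.calibration(n); print(n,np.round(c["mtx"],1).tolist(),c["k1"],np.round(c["extrinsics"],3).tolist())
    for l in ("unit","lever_bar","button_top","dish","organiser","marker_green","marker_yellow","marker_red"):
        print(l,[(np.round(d["rect"],1).tolist(),round(d["p"],2)) for d in recognise(l,n)[:2]])
print(vision.calibration("wrist"),robot.current_time_s(),robot.current_eef_rot())
E
```

```text
pics
top [[532.6, 0.0, 327.2], [0.0, 532.6, 232.0], [0.0, 0.0, 1.0]] 0.004095738760176157 [[-0.022, -1.0, -0.018, 0.011], [0.997, -0.023, 0.074, -0.607], [-0.074, -0.017, 0.997, -1.371], [0.0, 0.0, 0.0, 1.0]]
unit [([297.5, 260.2, 123.6, 93.1], 0.97), ([257.9, 241.7, 35.8, 12.4], 0.65)]
lever_bar [([256.1, 240.8, 39.7, 13.8], 0.62)]
button_top [([304.2, 250.8, 8.3, 11.1], 0.52)]
dish [([292.9, 258.7, 122.7, 96.2], 0.83), ([433.9, 296.7, 5.6, 16.6], 0.45)]
organiser [([425.1, 270.5, 57.7, 87.8], 0.76)]
marker_green [([424.9, 270.2, 11.3, 13.0], 0.59)]
marker_yellow [([432.8, 296.9, 6.1, 19.6], 0.64)]
marker_red [([257.3, 242.0, 42.8, 13.6], 0.74), ([418.0, 239.8, 14.6, 10.2], 0.69)]
side [[445.4, 0.0, 313.2], [0.0, 445.4, 240.9], [0.0, 0.0, 1.0]] -0.052956603651605386 [[-0.758, -0.652, -0.021, 0.434], [0.373, -0.46, 0.806, -0.318], [-0.535, 0.603, 0.592, -0.953], [0.0, 0.0, 0.0, 1.0]]
unit [([300.8, 292.6, 137.9, 115.1], 0.55), ([302.1, 266.0, 8.3, 10.0], 0.44)]
lever_bar [([266.9, 273.8, 27.9, 31.5], 0.69)]
button_top []
dish [([300.6, 294.8, 134.5, 109.9], 0.59), ([174.7, 362.7, 23.8, 34.0], 0.41)]
organiser [([384.3, 244.5, 76.2, 32.4], 0.78)]
marker_green [([385.1, 241.1, 10.0, 13.8], 0.57), ([254.6, 255.2, 28.0, 20.2], 0.49)]
marker_yellow []
marker_red [([358.4, 235.1, 12.1, 18.0], 0.5)]
{'mtx': array([[356.87825615,   0.        , 321.18060831],
       [  0.        , 356.87825615, 241.37130435],
       [  0.        ,   0.        ,   1.        ]]), 'k1': -0.07048423325699119, 'T_tool_cam': array([[ 5.26128295e-04,  9.57973659e-01,  2.86855697e-01,
         7.33080600e-02],
       [ 9.99999861e-01, -4.99749935e-04, -1.65173462e-04,
        -6.25366476e-04],
       [-1.48757101e-05,  2.86855744e-01, -9.57973790e-01,
        -1.24949122e-01],
       [ 0.00000000e+00,  0.00000000e+00,  0.00000000e+00,
         1.00000000e+00]])} 0.9 [1.79995194e+02 1.73971568e-03 1.98171782e+01]
```

```bash
python3 - <<'E'
import cv2
im=cv2.imread("pics/top0.png")[180:360,200:480]
cv2.imwrite("pics/top0c.png",cv2.resize(im,None,fx=2.85,fy=2.85,interpolation=cv2.INTER_CUBIC))
im=cv2.imread("pics/side0.png")[170:400,140:460]
cv2.imwrite("pics/side0c.png",cv2.resize(im,None,fx=2.5,fy=2.5,interpolation=cv2.INTER_CUBIC))
E
```

```text
(no output)
```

View pics/top0c.png

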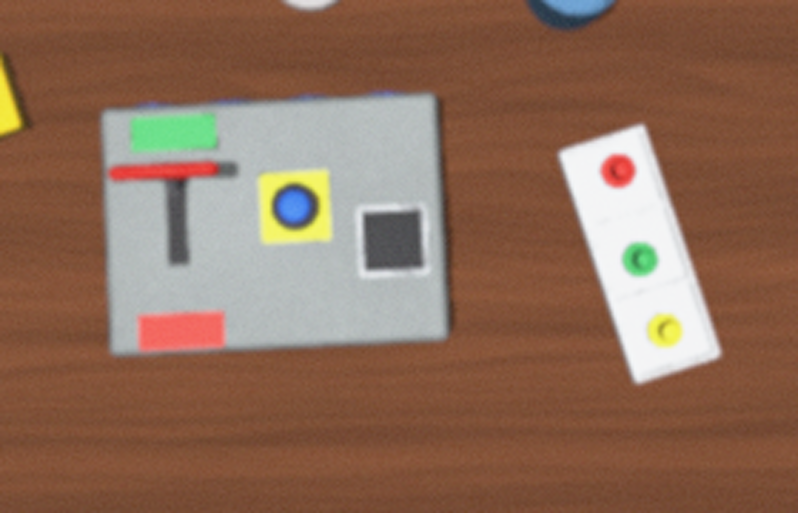

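View pics/side0c.png

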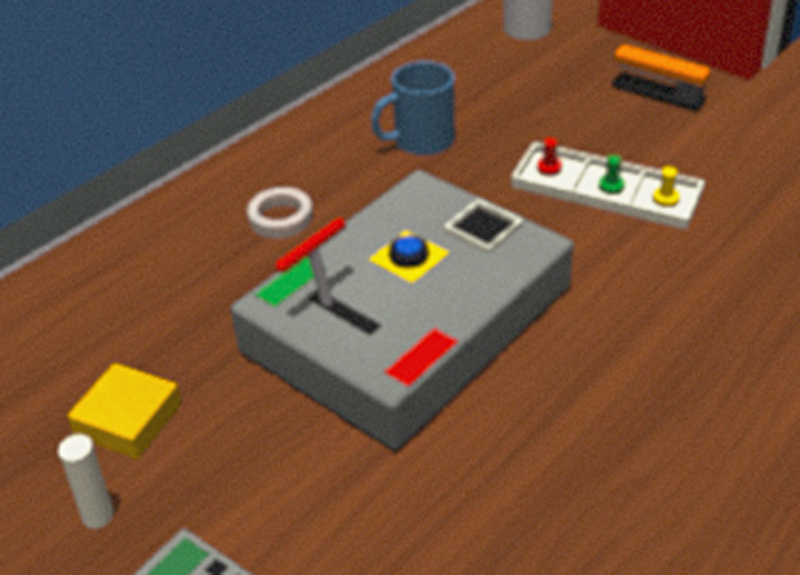

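The top crop shows the box with its top corners at about (103,112), (437,95), (447,338) and (113,353), the button at (295,205) and the dish at (393,240). The green marker's knob is at about (642,258), between red and yellow. The side crop shows the lever up, with the same layout.

```bash
cat > h.py <<'E'
from station import robot, fingers, vision, workorder, recognise
import cv2, numpy as np
from scipy.optimize import least_squares
from scipy.spatial.transform import Rotation as R
def proj_E(c,E,P):
    P=np.atleast_2d(P); q=P@E[:3,:3].T+E[:3,3]
    s=np.c_[q[:,0],-q[:,1]]/-q[:,2:]; s=s*(1+c["k1"]*(s**2).sum(1,keepdims=True))
    return s@c["mtx"][:2,:2].T+c["mtx"][:2,2]
def proj(n,P): c=vision.calibration(n); return proj_E(c,c["extrinsics"],P)
def wristE(pos,rot):
    T=np.eye(4);T[:3,:3]=R.from_euler("xyz",rot,degrees=True).as_matrix();T[:3,3]=pos
    return np.linalg.inv(T@vision.calibration("wrist")["T_tool_cam"])
def unit2w(p,L):
    L=np.atleast_2d(L);c,s=np.cos(p[2]),np.sin(p[2])
    return np.c_[p[0]+c*L[:,0]-s*L[:,1],p[1]+s*L[:,0]+c*L[:,1],L[:,2]]
E
python3 - <<'E'
from h import *
top=lambda a:(np.array(a)+.5)/2.85-.5+[200,180]
side=lambda a:(np.array(a)+.5)/2.5-.5+[140,170]
LT=np.array([[110,150,70],[110,-150,70],[-110,-150,70],[-110,150,70],[14,-20,88],[-20,-105,74]])/1e3
pt=top([[103,112],[437,95],[447,338],[113,353],[295,205],[393,240]])
LS=np.array([[110,150,70],[110,-150,70],[-110,-150,70],[14,-20,88],[-20,-105,74]])/1e3
ps=side([[235,310],[420,170],[572,242],[409,243],[484,224]])
f1=lambda p:(proj("top",unit2w(p,LT))-pt).ravel()
f2=lambda p:(proj("side",unit2w(p,LS))-ps).ravel()
for f in (f1,f2,lambda p:np.r_[f1(p),f2(p)]):
    r=least_squares(f,[.55,.05,0]); print(r.x.round(4),np.degrees(r.x[2]).round(2),r.fun.round(1))
u=r.x
# green marker knob top centre (z unknown-> triangulate)
for nm,a,b in (("green",[642,258],[613,160]),("yellow",[668,330],[669,172]),("red",[620,170],[550,142])):
    f=lambda P:np.r_[(proj("top",P)-top(a)).ravel(),(proj("side",P)-side(b)).ravel()]
    g=least_squares(f,[.55,-.25,.05]);print(nm,g.x.round(4),g.fun.round(1))
print(unit2w(u,[[.014,-.02,.088],[-.039,.085,.105],[.047,.085,.138],[-.02,-.105,.07]]).round(3))
E
```

```text
[0.5392 0.077  0.0254] 1.45 [-0.6 -1.4  0.2 -1.2  1.2  0.9 -1.2  1.2 -0.   0.3  0.4  0.1]
[0.5355 0.0798 0.0481] 2.76 [-2.  -0.4 -1.2 -0.9  2.3 -1.2  0.6  0.6  0.3  0.8]
[0.5385 0.0778 0.031 ] 1.78 [-1.2 -0.8 -0.3 -1.2  1.1  0.9 -1.2  1.8 -0.4  0.5  0.1  0.2 -2.4 -2.1
 -0.4 -1.6  2.2 -1.3  0.4 -0.2  0.4  0.3]
green [ 0.5014 -0.2498  0.0466] [ 0.1  0.1 -0.2  0. ]
yellow [ 0.4366 -0.2709  0.0465] [ 0.2  0.2 -0.3  0. ]
red [ 0.5811 -0.2323  0.0479] [-0.1 -0.1  0.2 -0. ]
[[ 0.553  0.058  0.088]
 [ 0.497  0.162  0.105]
 [ 0.583  0.164  0.138]
 [ 0.522 -0.028  0.07 ]]
```

```bash
python3 - <<'E'
from h import *
robot.move_to([0.50,0.0,0.26],[180,0,1.8])
p,r=robot.current_tool_pos(),robot.current_eef_rot()
im=vision.grab_frame("wrist"); cv2.imwrite("pics/w1.png",im[:,:,::-1]); np.savez("w1.npz",p=p,r=r)
c=vision.calibration("wrist");E=wristE(p,r)
u=[.5385,.0778,.031]
for n,P in (("btn",[.014,-.02,.088]),("dish",[-.02,-.105,.07]),("bar",[.047,.085,.138])): print(n,proj_E(c,E,unit2w(u,P)).round(1))
print("green",proj_E(c,E,[.5014,-.2498,.048]))
print(p,r,robot.current_time_s(),robot.current_joint_positions())
cv2.imwrite("pics/w1c.png",cv2.resize(im[:,:,::-1],(800,600),interpolation=cv2.INTER_CUBIC))
E
```

```text
btn [[250.7 158.6]]
dish [[352.1 196. ]]
bar [[ 82.2 116.8]]
green [[568.64809606 220.58031723]]
[ 0.50008622 -0.00139377  0.25985516] [1.79964967e+02 1.43165652e-02 1.67090225e+00] 3.1167 [ 26.50298228  14.54249314 -34.87754816  91.94620324   8.52891972
  76.20558822 -97.88891453]
```

View pics/w1c.png

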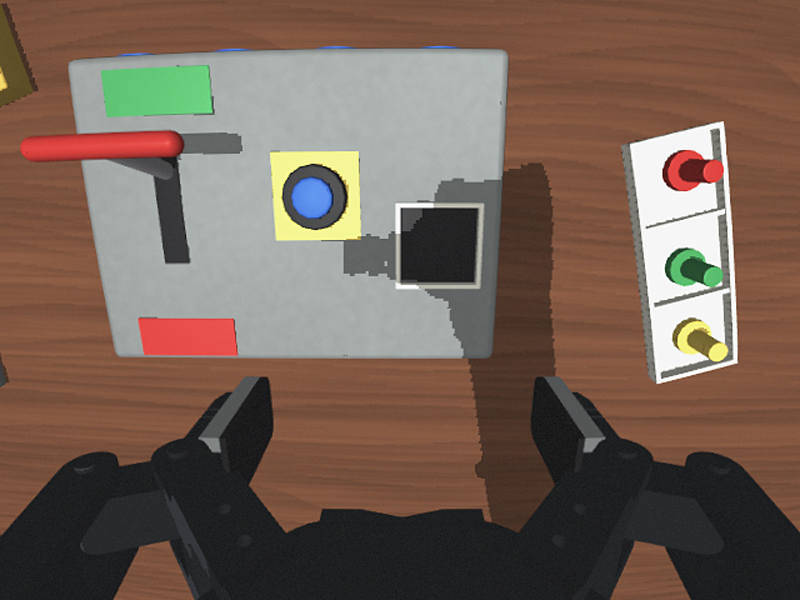

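The wrist view agrees with the fit to about 2 px: button (311,198), dish (440,246), bar (102,146), green knob top (714,275) in the enlarged picture. I'll press the button next.

```bash
python3 - <<'E'
from h import *
c=vision.calibration("wrist");d=np.load("w1.npz");E=wristE(d["p"],d["r"])
v=lambda a:(np.array(a)+.5)/1.25-.5
L=np.array([[110,150,70],[110,-150,70],[14,-20,88],[-20+30,-105+30,78],[10,-135,78],[-50,-135,78],[-50,-75,78],[47,85,138]])/1e3
px=v([[69,60],[508,50],[311,198],[397,204],[484,204],[481,289],[396,288],[102,146]])
r=least_squares(lambda p:(proj_E(c,E,unit2w(p,L))-px).ravel(),[.54,.08,.03]);print(r.x,r.fun.round(1))
u=np.array([*((r.x[:2]*2+[.5385,.0778])/3),(r.x[2]*2+.031)/3]);np.save("u.npy",u);print(u,np.degrees(u[2]))
g=least_squares(lambda q:(proj_E(c,E,[q[0],q[1],.048])-v([714,275])).ravel(),[.5,-.25]);print("green",g.x)
yaw=np.degrees(u[2])
for y in (yaw-90,yaw+90): print(y,robot.inverse_kinematics([.55,.06,.2],[180,0,y]))
b=unit2w(u,[.014,-.02,.088])[0]; print(b)
E
```

```text
[0.53789084 0.07879125 0.02924294] [-5.1 -1.4  3.5 -2.   0.9  1.1 -0.5  0.1  0.8  0.3 -0.3  0.7  0.5  1.4
 -0.4  0.9]
[0.53809389 0.07846083 0.02982863] 1.709054561204726
green [ 0.50219353 -0.25230545]
-88.29094543879528 [ -39.28413609   23.81781461   43.08839304   91.79561148  -16.94998609
   71.12903565 -171.39036876]
91.70905456120472 [ 26.90289562  27.65928196 -49.70362434  89.20333659  21.6977733
  73.26882948 -24.17082284]
[0.55268415 0.05888727 0.088     ]
```

```bash
python3 - <<'E'
from h import *
u=np.load("u.npy");yaw=np.degrees(u[2])+90;b=unit2w(u,[.014,-.02,.088])[0]
tr=robot.tip_reach
fingers.gripper_to(0.0)
robot.move_to([b[0],b[1],b[2]+tr+.05],[180,0,yaw])
robot.line_to([b[0],b[1],b[2]+tr+.006])
print(tr,robot.current_tool_pos()-b,robot.current_contact_force())
print(robot.line_to([b[0],b[1],b[2]+tr-.0065],velocity=.02,f_stop=12))
print(robot.current_tool_pos()[2]-tr-b[2],robot.current_contact_force())
robot.line_to([b[0],b[1],b[2]+tr+.05])
robot.line_to([b[0]-.03,b[1]-.05,.26])
p,r=robot.current_tool_pos(),robot.current_eef_rot()
im=vision.grab_frame("wrist"); im2=vision.grab_frame("top")
a=cv2.resize(im,(480,360)); t=cv2.resize(im2[200:335,220:400],(320,240),interpolation=cv2.INTER_CUBIC)
o=np.zeros((360,800,3),np.uint8);o[:,:480]=a;o[:240,480:]=t
cv2.imwrite("pics/w2.png",o[:,:,::-1]); print(p,robot.current_time_s())
bar=unit2w(u,[-.039,.085,.105]); print(proj("top",bar))
E
```

```text
0.017 [ 1.24092466e-05 -2.03010006e-04  2.32486926e-02] [ 0.21016553 -0.30856173  0.19772216]
False
-0.005770872687118164 [-0.25711037 -0.84059265  4.79524737]
[0.5221837  0.00916999 0.25913909] 7.825
[[260.44049147 275.86179287]]
```

View pics/w2.png

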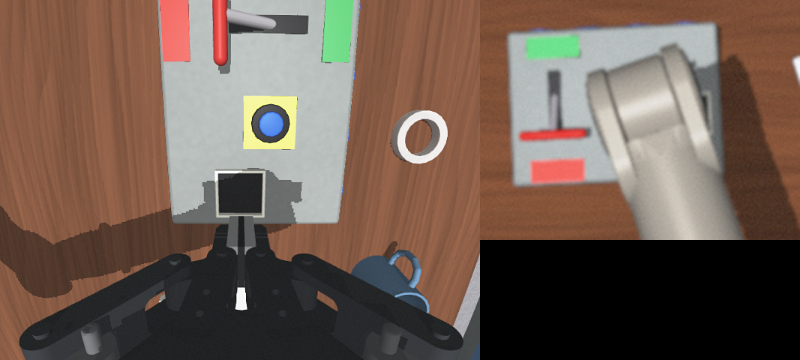

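The lever has dropped. Its bar is at top pixel (262,275), where (260,276) was predicted, and the button is back out. I'll pinch the bar's inner half and follow the arc up.

```bash
python3 - <<'E'
from h import *
u=np.load("u.npy");yaw=np.degrees(u[2])+90
def bar(th): return unit2w(u,[.03+.085*np.sin(.2-th),.058,.055+.085*np.cos(.2-th)])[0]+[0,0,-.002]
fingers.gripper_to(0.7)
robot.move_to(bar(1.15)+[0,0,.08],[180,0,yaw])
print("hit",robot.line_to(bar(1.15),velocity=.08,f_stop=8),robot.current_contact_force())
fingers.gripper_to(0.0,force=20)
print("gap",robot.current_finger_gap(),robot.current_contact_force())
for th in np.linspace(1.15,0.0,10)[1:]:
    h=robot.line_to(bar(th),velocity=.08,f_stop=15)
    print(round(th,2),h,robot.current_contact_force().round(1),round(robot.current_finger_gap(),3),(robot.current_tool_pos()-bar(th)).round(4))
    if h: break
im=vision.grab_frame("side")[200:400,180:420]
cv2.imwrite("pics/s3.png",cv2.resize(im,(720,600),interpolation=cv2.INTER_CUBIC)[:,:,::-1]); print(robot.current_time_s())
E
```

```text
hit False [ 0.61843332 -0.13650876 -0.00359855]
gap 0.15324145985623502 [ 1.82280693 -0.4806253   0.22524812]
1.02 False [ 1.  -0.1 -2. ] 0.157 [-0.0005 -0.     -0.0003]
0.89 False [-5.3  0.   1. ] 0.155 [-0.0015 -0.     -0.0003]
0.77 False [-7.3 -0.8  5.7] 0.157 [-0.0019 -0.      0.0004]
0.64 False [-5.7 -0.1  7.4] 0.152 [-0.0012  0.      0.0008]
0.51 False [-4.4 -1.4  5.4] 0.149 [-0.0001  0.0001  0.001 ]
0.38 False [-2.8 -0.6  4.8] 0.155 [0.0005 0.0001 0.0008]
0.26 False [-2.2 -1.2  4.7] 0.156 [0.0006 0.0001 0.0003]
0.13 False [-1.1 -0.5  2.9] 0.149 [0.0003 0.0001 0.    ]
0.0 False [0.1 0.2 1.4] 0.153 [ 0.0005  0.0001 -0.0001]
13.3
```

View pics/s3.png

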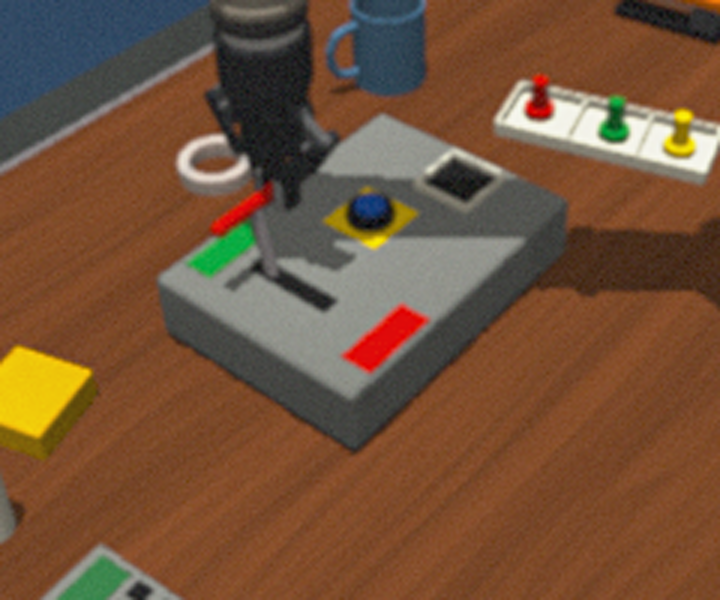

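The bar is up in the side view (about (240,210)) and held. I'll nudge it to the stop, release it, retreat, and look at the lever and the green marker.

```bash
python3 - <<'E'
from h import *
u=np.load("u.npy");yaw=np.degrees(u[2])+90
def bar(th): return unit2w(u,[.03+.085*np.sin(.2-th),.058,.055+.085*np.cos(.2-th)])[0]+[0,0,-.002]
print(robot.line_to(bar(-.03),velocity=.04,f_stop=6),robot.current_contact_force().round(1))
fingers.gripper_to(0.7)
p=bar(-.03); robot.line_to(p+[0,0,.1])
robot.move_to([.49,-.25,.17],[180,0,13])
p,r=robot.current_tool_pos(),robot.current_eef_rot()
im=vision.grab_frame("wrist"); np.savez("w3.npz",p=p,r=r)
s=vision.grab_frame("side")[210:330,190:350]
o=np.zeros((480,800,3),np.uint8);o[:,:480]=im[:,120:600];o[:240,480:]=cv2.resize(s,(320,240),interpolation=cv2.INTER_CUBIC)
cv2.imwrite("pics/w4.png",o[:,:,::-1]);print(p,robot.current_time_s())
c=vision.calibration("wrist");E=wristE(p,r)
for g in ([.5014,-.2498],[.5022,-.2523]): print(proj_E(c,E,[[*g,.048],[*g,.014]]).round(1)-[120,0])
# predicted bar in side view inset
print((proj("side",unit2w(u,[[.047,.085+.047,.138],[.047,.085-.047,.138]]))-[190,210])*2+[480,0])
E
```

```text
False [-5.4 -0.2  6.5]
[ 0.49125188 -0.24782802  0.17037534] 16.475
[[208.1 227.9]
 [207.3 217.4]]
[[211.8 227.6]
 [210.6 217.2]]
[[602.30095263 135.24282392]
 [655.98911506  96.08192075]]
```

View pics/w4.png

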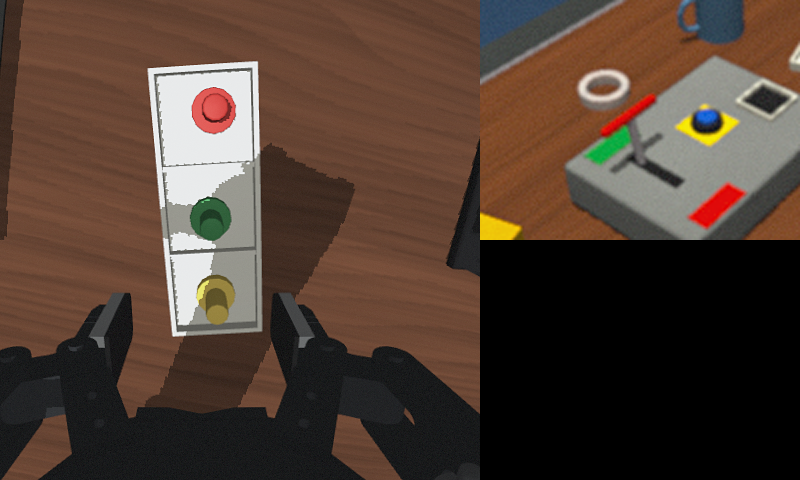

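The lever bar's ends are at (603,133) and (656,97), matching the prediction for fully up. The green disc is at (210,217) and its knob top at (211,228), which agrees with (0.502, -0.252). I'll grasp it now.

```bash
python3 - <<'E'
from h import *
u=np.load("u.npy"); g=[.5018,-.252]
fingers.gripper_to(0.55)
robot.move_to([*g,.10],[180,0,13]); robot.pause(.2)
print("hit",robot.line_to([*g,.036],velocity=.06,f_stop=6))
print(robot.current_tool_pos())
fingers.gripper_to(0.0,force=30); print("gap",robot.current_finger_gap(),robot.current_contact_force())
robot.line_to([*g,.20],velocity=.12); print("gap",robot.current_finger_gap())
d=unit2w(u,[-.02,-.105,.07])[0]; print(d)
robot.move_to([d[0],d[1],.20],[180,0,13]); robot.pause(.2)
robot.line_to([d[0],d[1],.14]); print(robot.current_tool_pos(),robot.current_finger_gap())
p,r=robot.current_tool_pos(),robot.current_eef_rot()
im=vision.grab_frame("wrist")
s=vision.grab_frame("side")[210:330,260:420]
o=np.zeros((480,800,3),np.uint8);o[:,:480]=im[:,80:560];o[:240,480:]=cv2.resize(s,(320,240),interpolation=cv2.INTER_CUBIC)
cv2.imwrite("pics/w5.png",o[:,:,::-1]);print(robot.current_time_s())
E
```

```text
hit False
[ 0.50227349 -0.25211796  0.03648677]
gap 0.19794630014723097 [-0.43583943 -0.08107208  1.48065799]
gap 0.19852011090331423
[ 0.52123433 -0.02708894  0.07      ]
[ 0.52157812 -0.0272977   0.14031044] 0.19987361065910722
22.1917
```

View pics/w5.png

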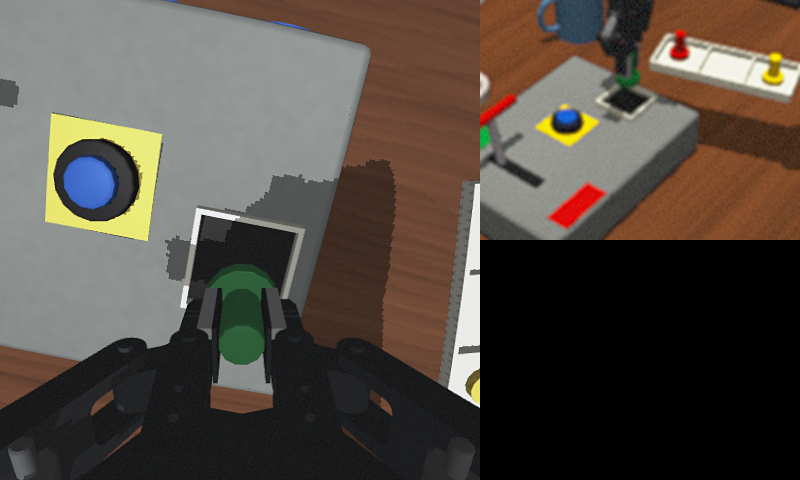

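The green marker is held upright over the dish. The dish's rear rim corners are at (196,207) and (304,229). I'll check those against the model, then lower.

```bash
python3 - <<'E'
from h import *
u=np.load("u.npy");d=unit2w(u,[-.02,-.105,.07])[0]
p,r=robot.current_tool_pos(),robot.current_eef_rot()
q=proj_E(vision.calibration("wrist"),wristE(p,r),unit2w(u,[[.01,-.075,.078],[.01,-.135,.078]]))-[80,0]; print(q.round(1))
e=np.array([[196,207],[304,229]])-q; print(e.round(1))
if np.abs(e).max()<9:
    print(robot.line_to([d[0],d[1],.110],velocity=.06,f_stop=5))
    h=robot.line_to([d[0],d[1],.1005],velocity=.015,f_stop=3); print(h,robot.current_tool_pos(),robot.current_contact_force().round(1))
E
```

```text
[[198.1 210.8]
 [306.3 231.9]]
[[-2.1 -3.8]
 [-2.3 -2.9]]
False
True [ 0.52126532 -0.02713451  0.10241925] [-1.2 -0.6  4.6]
```

```bash
python3 - <<'E'
from h import *
u=np.load("u.npy");d=unit2w(u,[-.02,-.105,.07])[0]
fingers.gripper_to(0.5); robot.pause(.2)
robot.line_to([d[0],d[1],.2],velocity=.1)
robot.line_to([d[0]-.1,d[1]-.08,.25]); robot.pause(.3)
im=vision.grab_frame("wrist")
s=vision.grab_frame("side")[200:350,220:420]
o=np.zeros((480,800,3),np.uint8);o[:,:480]=im[:,40:520];o[:240,480:]=cv2.resize(s,(320,240),interpolation=cv2.INTER_CUBIC)
t=vision.grab_frame("top")[200:320,220:380];o[240:,480:]=cv2.resize(t,(320,240),interpolation=cv2.INTER_CUBIC)
cv2.imwrite("pics/w6.png",o[:,:,::-1]);print(robot.current_time_s(),robot.current_tool_pos())
f=lambda L:((proj("side",unit2w(u,L))-[220,200])*1.6+[480,0]).round(0)
print(f([[.047,.132,.138],[.047,.038,.138]]),f([[-.02,-.105,.114]]))
E
```

```text
26.5833 [ 0.42132612 -0.10688066  0.24988808]
[[530. 124.]
 [573.  93.]] [[662.  77.]]
```

View pics/w6.png

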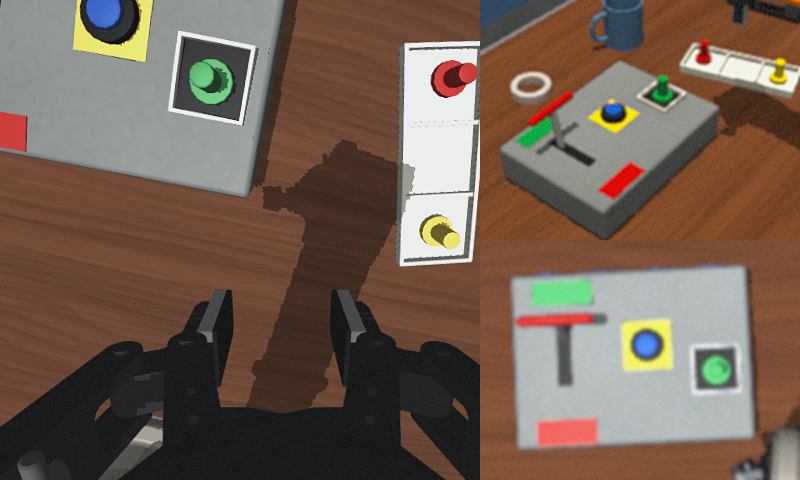

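The green marker stands upright in the middle of the dish (disc at (211,80), dish at (212,79)). The lever is up (bar from (530,122) to (572,95), as predicted), and the red and yellow markers are in place.

```bash
python3 -c "
from h import *
workorder.close_job();print(robot.current_time_s())"
```

```text
the job is handed in; nothing more can be done
the job is handed in; nothing more can be done
```

The test was done in the order asked and handed in after about 27 s of the 70 s allowed.

- **Button and lever:** I pressed the blue button 5.8 mm with about 5 N, and the lever dropped. I pinched the bar and lifted it along its arc to the stop, with contact forces under about 10 N, then let go.
- **Green marker:** I took it from the tray and lowered it into the dish until contact, at 4.6 N and within 0.1 mm of the expected height. Then I released it and backed off.

**Last checks before handing in:** the lever bar stayed where the model puts it when fully up. The marker stood upright, centred in the dish. The red and yellow markers were still in their compartments, and the gripper was clear of everything.

Two box corners did not fit well in the close-up (up to 5 px), probably because the edges are rounded. The button, dish and bar fitted to about 1 px there. Over the dish, its rim corners were up to 4 px off, which did not affect the placing.

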